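# Hang the green test board on the stand by its slot

### The job

Lift the green circuit board by its orange tab out of the black rack, and hang it on the pin of the telescopic stand: slide its slot sideways over the pin, between the pin's two collars, until the slot ends, then lower it until the pin is fully home in the pocket and carries the board, and only then let go. The stand is set to a different height every time, so feel for the pin gently, never pressing hard on it, and leave the other things on the bench where they are.

Things in the scene. Friction and masses are not known exactly. Their poses are not given: they have to be found in the camera images.
- hanger: green circuit board with aluminium hanger plate and orange tab above, 0.19 to 0.35 kg, flat and upright in its x-z plane. Origin: centre of underside; z up, x towards the slot's open end. In mm: terminal rail x -35..35, y -8..8, z 0..16; board x -35..35, 4 thick, to z 70; plate 5 thick, z 70..118, x -49..60
- lip (a point): on the hanger at x=52, z=96 mm: the underside of the slot's long upper lip. The slot runs level, z 84..96 (12 high), open at +x; its lower jaw and all below it end at x=35, but the upper lip goes on to x=60, so that the straight level lip can be lowered onto the pin and slid along it
- pocket (a point): on the hanger at x=0, z=104 mm: where the pin's axis lies when fully home. The slot ends at a wall at x=-6; there a pocket goes up out of the slot, x -6..6 (12 wide), ceiling at z=108 mm. Hung from the ceiling at x=0 the board balances level
- tab (a point): on the hanger at x=0, z=142 mm: grip point in the orange tab, which is x -15..15, y -5..5 (10 thick, pinch it across y), z 118..155 mm
- rack: black rack 110 x 160 x 24 mm, fixed to the bench; origin: centre of its underside. Two grooves along its x at y=-40 and y=+40 mm, each 78 x 22 mm, floor 8 mm above the bench, 16 mm deep. The hanger stands in one, the spare blue board in the other (either way round)
- stand: telescopic stand, fixed; origin: on the bench right under mid-pin; z up. Base x -70..70, y -25..85, 12 mm thick; mast at y=38, 15 mm thick, its tip 12 mm above the pin's axis. The pin's axis is 130 to 175 mm above the bench, locked rigidly at another height each time and not tracked: find it by touch or sight. Over 20 N between board and stand is too much
- pin_foot (a point): on the bench right under mid-pin (the stand's origin and axes). The steel pin, 8 mm thick, points level along -y from the mast; free from y=-7 to 7 mm between a brass collar (y 7..12) and a red head (y -12..-7), both 20 mm across, too big for the slot. The hanger's plate goes between them with its x along the stand's x, and is slid towards +x
- spare: blue circuit board 70 x 16 x 95 mm without slot or tab, loose in the other groove of the rack; origin: centre of its underside. Leave it
- drill: dark cordless drill lying on the bench, about 240 x 200 x 48 mm; leave it
- notes: orange block of notes, 76 x 76 x 14 mm; leave it
- screwdriver: screwdriver lying on the bench; leave it
- solder: grey spool, 60 mm in diameter, 35 mm high; leave it
- flux: small jar, 40 mm in diameter, 70 mm high; leave it
Things that resemble listed ones, but are neither listed nor needed, are in the scene too. There is more than one size of the stand; the one meant has the size given above.

How it is judged:
By the outcome, as a careful person would: the job done as asked, in the order asked, and still so for the second after the job is handed in, with the robot touching nothing.
It also fails if it takes over 70 s, if anything falls off the work surface, if the arm or the gripper's body presses on something with over 40 N, if the wrist force passes 120 N, or if a joint passes its speed limit or range.

### The arm

A 6-joint arm with a two-finger parallel gripper is mounted at the origin on the work surface. World frame = base frame: x ahead of the robot, y to its left, z up, the work surface at z = 0. Lengths are in m, angles in degrees, forces in N, time in s.
With the tool pointing down it reaches from about 0.35 to 0.875 m from the base axis. Payload 4.2 kg.
Tool frame: the origin (TCP) lies on the centre line of the jaws, within the pads' length; the fingertips stand 25 mm ahead of it and the grasp point (between the pads) lies 6 mm ahead of it; z points along the fingers, y is the line along which they close (so a half turn about z gives the same grasp; the last joint's range is limited). The gripper opens to 87 mm and grips with 3 to 60 N. Pads are 19 mm wide; open, the fingers measure 117 mm over their backs; the gripper's body (75 mm by 190 mm) begins 51 mm behind the grasp point.
Start: joints at [-58.293, 22.042, 0.453, 0, -68.411, -14.817], TCP at [0.182, -0.598, 0.248] pointing down, gripper open.
Joint ranges: [-179.83, 179.83], [-69.29, 118.12], [-61.27, 80.66], [-181.25, 117.63], [-171.15, -9.14], [-177.46, 177.46]. Speed limits (degrees/s): [159.86, 159.86, 180, 180, 180, 180].

### API

Orientations are given as a 3x3 rotation matrix whose columns are the frame's x, y, z axes.
In Python, from station import r gives the robot as it stands.
- The arm moves only by the tool move_arm, never from a script. Its argument "series" is a list of rows, each an object with "grip": the opening, from 0 (shut) to 1 (fully open); "xyz": the shift along the tool's x, y, z in mm, a list of three; "angular": the turn, a rotation vector about the tool's x, y, z in rad, a list of three. A call has 1 to 10 rows; each row is the pose to reach, as a shift and turn from the pose commanded when the call began, along the tool's axes at that moment; what a row does not reach only later rows make up. A row lasts 1/10 s, in which the tool goes at most 50 mm and 8.59 degrees, less where a joint would pass 70% of its speed; a pose out of reach is approached as far as the arm can. A call with a gripper value outside its range is refused whole. The fingers move at their own pace and stop on an object; the grip force is fixed at half the most. Time passes only in rows, so rows that repeat a pose let the fingers close. It gives the time, the measured TCP pose, the force, the opening and the grip force at its end, in the units of the state.
- r.sense(): the state, without advancing time (a new reading comes with each control period).
- r.capture(name): name is "scene" or "top" or "wrist"; returns a dict with "img" (480x640x3 uint8, red, green, blue), "camera_matrix" (3x3 intrinsics, pixels), "rvec" (rotation vector, rad) and "tvec" (3), from world to camera coordinates, as OpenCV has them; the wrist camera has in their place "hand_eye" (4x4, takes a point from camera to tool coordinates, whose origin is the TCP and whose axes are the flange's). Camera axes: x right, y down, z forward; pixel columns grow to the right and rows downward; lengths in m; the calibration is good to about 2 mm. A picture is of the moment at which its call begins: read the wrist's pose just before it. There is no depth.
- r.finish_job(): hands the job in; it is judged then, once.
The state is a dict: "time_s": time; "joints": joint angles; "joint_velocities": joint speeds; "effort": joint torques, N m; "tcp_pos": TCP position; "ee_rot": TCP orientation; "wrist_force": force on the tool from outside, world axes, zero at the start; "moment": the same for the moment, N m; "gripper_width": opening from 0.0 (shut) to 1.0 (fully open); "gripper_force": force on a finger pad.
Only numpy, scipy, OpenCV 4.12 (cv2) and the standard library are available. Lean on these libraries where they do the work, as an engineer would, in place of code of your own. Each camera call takes 0.05 s, during which the arm holds its last target. There are 200 camera calls.

## Working session

There is one attempt and no reset: what is moved stays moved. The work goes in short steps, Python scripts to look and compute and a tool call to move; the robot and the scene stay as the last step left them, time stands still between calls to the robot, and variables do not carry over. Pictures are saved under pics/ and viewed, at most 10 in all, crops included, and the job is handed in when it is done.

Besides the shell and the picture viewer there is one more tool, called after ">>>" by a JSON object that holds its "api" and its "payload", one argument or row to a line. move_arm: Moves the arm, as the interface text tells. Its arguments: {"type":"object","properties":{"series":{"type":"array"}},"required":["series"]}

```bash
mkdir -p pics; ls; python3 - <<'E'
from station import r
import cv2,pickle
for n in("scene","top"):
    c=r.capture(n);cv2.imwrite(f"pics/{n}0.png",c["img"][:,:,::-1]);pickle.dump(c,open(f"{n}0.pkl","wb"))
    print(n,c["camera_matrix"].tolist(),c["rvec"],c["tvec"])
s=r.sense();print(s)
E
```

```text
pics
scene [[553.8830340040502, 0.0, 330.49697768816804], [0.0, 553.8830340040502, 241.78469380491762], [0.0, 0.0, 1.0]] [ 2.03685326  1.03789968 -0.51102123] [-0.27751097 -0.11695479  1.58324449]
top [[617.8516951532836, 0.0, 317.07062009670983], [0.0, 617.8516951532836, 235.38993299750442], [0.0, 0.0, 1.0]] [ 2.13644647 -2.18449369  0.14434493] [0.01170325 0.46429791 1.58900582]
{'time_s': 0.1, 'joints': array([-5.82941366e+01,  2.20842338e+01,  3.86600289e-01, -2.70549180e-02,
       -6.84083736e+01, -1.48168026e+01]), 'joint_velocities': array([-0.0026006 , -0.12251513,  0.26213114,  0.08819782,  0.02959439,
       -0.08733435]), 'effort': array([-2.19297408e-04, -3.91689849e+01,  1.87934035e+01,  4.23190981e+00,
        1.34577855e-02, -7.22678715e-05]), 'tcp_pos': array([ 0.18146072, -0.59756489,  0.24657989]), 'ee_rot': array([[-9.56919639e-01, -2.90352278e-01, -5.98817815e-04],
       [-2.90352892e-01,  9.56917939e-01,  1.80476897e-03],
       [ 4.90007256e-05,  1.90088736e-03, -9.99998192e-01]]), 'wrist_force': array([-0.07250036, -0.0327106 , -0.64975433]), 'moment': array([ 0.00494464,  0.04089214, -0.03426362]), 'gripper_force': 0.0, 'gripper_width': 0.9992102429198788}
```

View pics/scene0.png

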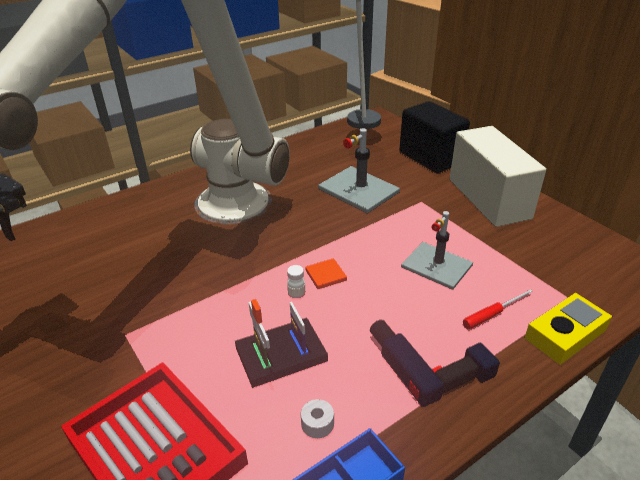

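View pics/top0.png

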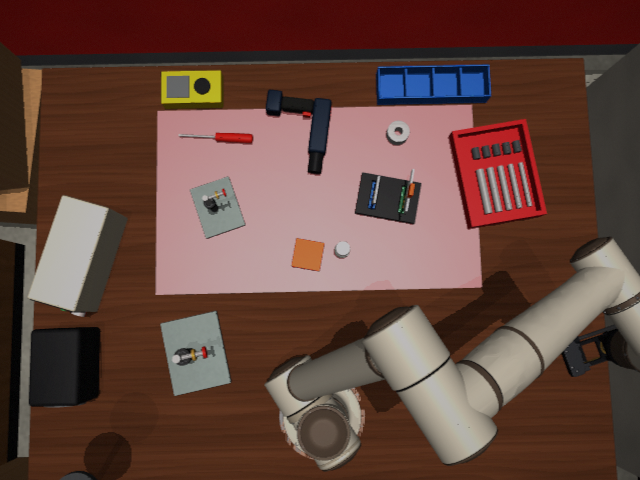

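The scene picture shows the rack at (280,350) with the hanger's orange tab at (256,310). There are two stands, at (440,260) on the mat and (360,185) behind it. In the top view the tab is at (411,188), and the stands are at (217,207) and (195,352). Next I'll measure the base sizes and the rack.

```bash
cat > h.py <<'E'
import cv2,numpy as np,pickle
from scipy.spatial.transform import Rotation as Ro
def cam(c,s=None):
    K=np.array(c["camera_matrix"])
    if "rvec" in c:
        R=cv2.Rodrigues(np.array(c["rvec"],float))[0];t=np.array(c["tvec"]).ravel();return K,R.T,-R.T@t
    H=np.array(c["hand_eye"]);Rw=s["ee_rot"];return K,Rw@H[:3,:3],Rw@H[:3,3]+s["tcp_pos"]
def ray(C,uv):
    K,R,o=C;d=R@np.linalg.solve(K,[uv[0],uv[1],1.]);return o,d/np.linalg.norm(d)
def plane(C,uv,z):
    o,d=ray(C,uv);return o+d*(z-o[2])/d[2]
def tri(Cs,uvs):
    A=0;b=0
    for C,uv in zip(Cs,uvs):
        o,d=ray(C,uv);P=np.eye(3)-np.outer(d,d);A=A+P;b=b+P@o
    x=np.linalg.solve(A,b);return x,[round(1e3*np.linalg.norm((np.eye(3)-np.outer(ray(C,uv)[1],ray(C,uv)[1]))@(x-C[2])),1) for C,uv in zip(Cs,uvs)]
def proj(C,X):
    K,R,o=C;p=K@(R.T@(np.array(X)-o));return p[:2]/p[2]
def comp(m,amin=20):
    n,l,st,ce=cv2.connectedComponentsWithStats(m.astype(np.uint8));return [(i,st[i],ce[i],l==i) for i in range(1,n) if st[i][4]>=amin]
E
python3 - <<'E'
from h import *
np.set_printoptions(precision=4,suppress=True)
T=pickle.load(open("top0.pkl","rb"));S=pickle.load(open("scene0.pkl","rb"))
CT,CS=cam(T),cam(S);print("cams",CT[2],CS[2])
def seg(c):
    hsv=cv2.cvtColor(c["img"],cv2.COLOR_RGB2HSV);return [hsv[...,i].astype(int) for i in range(3)]
h,s,v=seg(T)
# base: grey-green plates
m=(s<70)&(v>90)&(h>60)&(h<110)
for i,st,ce,mm in comp(m,600):
    if ce[0]<260 and ce[1]>150:
        b=cv2.boxPoints(cv2.minAreaRect(np.argwhere(mm)[:,::-1].astype(np.float32)))
        P=np.array([plane(CT,u,.012) for u in b]);print("base",ce,b.round(1).tolist(),P[:,:2].tolist(),np.linalg.norm(P-np.roll(P,1,0),axis=1))
for nm,c,C in(("T",T,CT),("S",S,CS)):
    h,s,v=seg(c)
    for lab,m in(("orange",(h>=3)&(h<=14)&(s>190)&(v>120)),("red",((h>174)|(h<3))&(s>170)&(v>90)),("green",(h>45)&(h<80)&(s>110)&(v>50)),("brass",(h>=17)&(h<30)&(s>120)&(v>80)),("dark",(v<55))):
        for i,st,ce,mm in comp(m,8):
            if st[4]<5000: print(nm,lab,st.tolist(),ce.round(1))
print(T["img"][360,200],T["img"][230,215])
E
```

```text
cams [0.2626 0.017  1.6344] [ 1.2334 -0.5447  0.8829]
base [217.5269 208.111 ] [[189.60000610351562, 189.5], [227.6999969482422, 176.39999389648438], [244.1999969482422, 224.3000030517578], [206.10000610351562, 237.39999389648438]] [[0.5973432991691906, 0.33835376027608827], [0.6309244872277433, 0.23677072985891345], [0.5004010786077034, 0.19362121375656324], [0.46754514575875133, 0.2943661090680377]] [0.137  0.107  0.1375 0.106 ]
base [195.8684 352.6491] [[159.5, 322.3999938964844], [215.6999969482422, 310.79998779296875], [230.6999969482422, 383.5], [174.39999389648438, 395.1000061035156]] [[0.24781366637379326, 0.41542976816398597], [0.2743665360294327, 0.2694980269325862], [0.08827199224394794, 0.2315480457117836], [0.0626332470038285, 0.3755228921489239]] [0.1894 0.1483 0.1899 0.1462]
T orange [409, 184, 6, 11, 44] [411.3 188.9]
T red [302, 112, 9, 4, 30] [306.4 113.4]
T red [452, 119, 95, 108, 4750] [495.6 171.7]
T red [215, 133, 38, 10, 318] [234.  137.3]
T red [223, 189, 3, 7, 9] [223.9 192.1]
T red [202, 347, 5, 11, 35] [203.8 352. ]
T green [399, 187, 6, 25, 62] [401.4 199.
[... 3775 characters left out ...]
, 3381] [430.4 134.9]
S dark [347, 116, 34, 13, 179] [362.9 123.6]
S dark [315, 118, 7, 9, 47] [317.7 121.8]
S dark [244, 142, 30, 14, 55] [259.7 151.8]
S dark [355, 149, 15, 38, 366] [361.3 167.2]
S dark [271, 151, 18, 31, 264] [280.1 168.6]
S dark [0, 174, 27, 67, 889] [  9.5 203.9]
S dark [118, 181, 9, 9, 58] [122.3 184.6]
S dark [236, 183, 6, 3, 9] [238.8 184.1]
S dark [436, 231, 13, 31, 177] [441.1 243.2]
S dark [551, 317, 23, 17, 276] [561.9 324.7]
S dark [53, 326, 5, 5, 10] [ 54.6 328.1]
S dark [446, 327, 194, 153, 3892] [588.2 397.9]
S dark [10, 344, 6, 4, 8] [ 13.  345.6]
S dark [0, 347, 4, 7, 8] [  1.8 350. ]
S dark [418, 349, 82, 57, 1000] [463.6 378.2]
[133 142 136] [134 144 138]
```

```bash
python3 - <<'E'
import cv2
a=cv2.imread("pics/top0.png");b=cv2.imread("pics/scene0.png")
f=lambda i,x,y,w,h:cv2.resize(i[y:y+h,x:x+w],(400,300),interpolation=cv2.INTER_CUBIC)
cv2.imwrite("pics/crops.png",cv2.vconcat([cv2.hconcat([f(a,348,160,80,60),f(a,180,170,80,60)]),cv2.hconcat([f(b,230,290,120,90),f(b,395,200,100,75)])]))
E
```

```text
(no output)
```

View pics/crops.png

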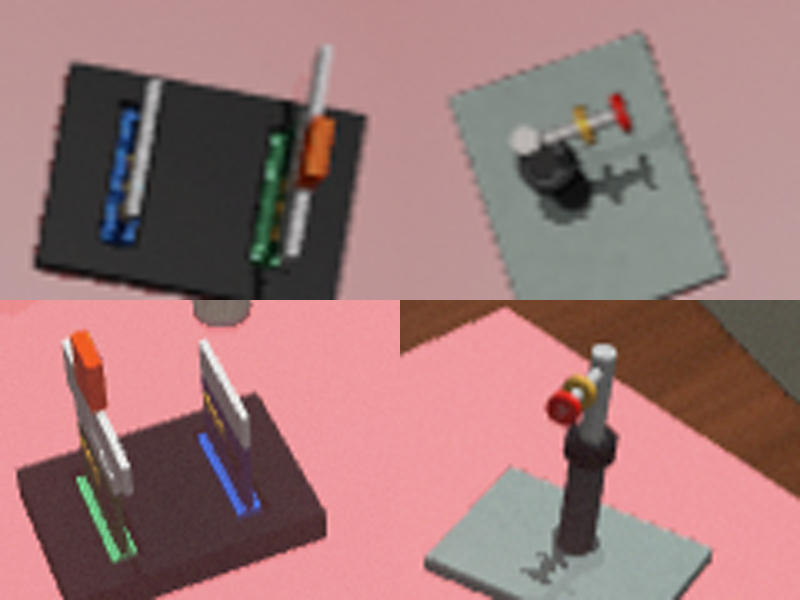

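Only the mat stand has the given 140 x 110 base; the other is about 190 x 148. In the crops the hanger is on the right in the rack, and its slot direction isn't clear yet. I'll triangulate the tab and the pin features.

```bash
python3 - <<'E'
from h import *
from station import r
np.set_printoptions(precision=4,suppress=True)
T=pickle.load(open("top0.pkl","rb"));S=pickle.load(open("scene0.pkl","rb"))
CT,CS=cam(T),cam(S)
for n,a,b in(("tab",(411.3,188.9),(255.4,304.8)),("red",(223.9,192.1),(435.6,226.3)),("brass",(216.4,194.7),(440.3,221.8)),("masttip",(180+523/5,170+138/5) and (284.6-80+0,197.6),(395+602/4,200+52/4))): print(n,tri([CT,CS],[a,b]))
# rack top corners from dark mask
h=cv2.cvtColor(T["img"],cv2.COLOR_RGB2HSV);m=(h[...,2]<70).astype(np.uint8)
m=cv2.morphologyEx(m,cv2.MORPH_CLOSE,np.ones((9,9)))
for i,st,ce,mm in comp(m,500):
    if abs(ce[0]-388)<12 and abs(ce[1]-198)<12:
        b=cv2.boxPoints(cv2.minAreaRect(np.argwhere(mm)[:,::-1].astype(np.float32)));P=np.array([plane(CT,u,.024) for u in b]);print(P,P.mean(0),np.linalg.norm(P-np.roll(P,1,0),axis=1))
# plate ends in top (assume z ~ .126 top edge)
for u in((348+325/5,160+48/5),(348+293/5,160+255/5)): print("plate end",plane(CT,u,.126))
# ends of green rail z=.024
for u in((348+275/5,160+135/5),(348+265/5,160+262/5)): print("green",plane(CT,u,.024))
w=r.capture("wrist");print(w["hand_eye"],w["camera_matrix"])
E
```

```text
tab (array([ 0.5563, -0.2293,  0.1613]), [np.float64(0.6), np.float64(0.6)])
red (array([0.5614, 0.2279, 0.145 ]), [np.float64(0.3), np.float64(0.3)])
brass (array([0.5558, 0.2468, 0.1458]), [np.float64(0.5), np.float64(0.5)])
masttip (array([0.6299, 0.3396, 0.1662]), [np.float64(105.3), np.float64(105.3)])
[[ 0.5215 -0.0989  0.024 ]
 [ 0.632  -0.1216  0.024 ]
 [ 0.6005 -0.2776  0.024 ]
 [ 0.4903 -0.2535  0.024 ]] [ 0.5611 -0.1879  0.024 ] [0.1578 0.1129 0.1591 0.1127]
plate end [ 0.6126 -0.2409  0.126 ]
plate end [ 0.5083 -0.2206  0.126 ]
green [ 0.5896 -0.2298  0.024 ]
green [ 0.5215 -0.2218  0.024 ]
[[-0.0009 -0.9645 -0.2642  0.0719]
 [ 1.     -0.0011  0.0007 -0.    ]
 [-0.0009 -0.2642  0.9645 -0.1367]
 [ 0.      0.      0.      1.    ]] [[374.8315   0.     321.9266]
 [  0.     374.8315 244.7779]
 [  0.       0.       1.    ]]
```

Pin midpoint is about (0.5586, 0.2374, 0.145), which agrees with the base-derived foot at (0.558, 0.2375). The tab is at (0.556, -0.229), and the long plate end faces world +x, at a yaw of about -11.5°. Now I'll move above the tab.

```bash
cat >> h.py <<'E'
def Rdown(yaw): # hanger x at yaw (deg): tool y = hanger y, tool x = -hanger x
    a=np.radians(yaw);c,s=np.cos(a),np.sin(a);return np.array([[-c,-s,0],[-s,c,0],[0,0,-1.]])
def go(s,pos,R):
    A=s["ee_rot"];print("xyz",(1e3*A.T@(np.array(pos)-s["tcp_pos"])).round(1).tolist(),"ang",Ro.from_matrix(A.T@R).as_rotvec().round(4).tolist())
E
python3 - <<'E'
from h import *
from station import r
go(r.sense(),[.556,-.229,.26],Rdown(-11.5))
E
```

```text
xyz [-465.4, 244.0, -12.9] ang [0.0016, -0.0005, 0.4954]
```

>>> {"api": "move_arm", "payload": {
  "series": [
    {"grip":1,"xyz":[-38,20,-3],"angular":[0,0,0.04]},
    {"grip":1,"xyz":[-80,42,-6],"angular":[0,0,0.09]},
    {"grip":1,"xyz":[-122,64,-9],"angular":[0,0,0.13]},
    {"grip":1,"xyz":[-164,86,-12],"angular":[0,0,0.18]},
    {"grip":1,"xyz":[-206,108,-13],"angular":[0,0,0.22]},
    {"grip":1,"xyz":[-248,130,-13],"angular":[0,0,0.27]},
    {"grip":1,"xyz":[-290,152,-13],"angular":[0,0,0.32]},
    {"grip":1,"xyz":[-332,174,-13],"angular":[0,0,0.36]},
    {"grip":1,"xyz":[-374,196,-13],"angular":[0,0,0.41]},
    {"grip":1,"xyz":[-416,218,-13],"angular":[0,0,0.45]}
  ]
}}

```text
time_s: 1.15
tcp_pos: [0.5173, -0.2668, 0.2605]
ee_rot: [[-0.988, 0.156, -0.0], [0.156, 0.988, 0.0], [0.0, 0.0, -1.0]]
wrist_force: [0.5, -0.9, 0.6]
gripper_width: 1.001
gripper_force: 0.0
```

>>> {"api": "move_arm", "payload": {
  "series": [
    {"grip":1,"xyz":[-30,10,0],"angular":[0,0,0.03]},
    {"grip":1,"xyz":[-43,16,0],"angular":[0,0,0.045]},
    {"grip":1,"xyz":[-49,26,0],"angular":[0,0,0.045]},
    {"grip":1,"xyz":[-49,26,0],"angular":[0,0,0.045]}
  ]
}}

```text
time_s: 1.55
tcp_pos: [0.5687, -0.2499, 0.2599]
ee_rot: [[-0.98, 0.198, -0.001], [0.198, 0.98, 0.001], [0.001, 0.0, -1.0]]
wrist_force: [-0.5, 0.2, 0.3]
gripper_width: 1.0
gripper_force: 0.0
```

```bash
python3 - <<'E'
from h import *
from station import r
s=r.sense();c=r.capture("wrist");cv2.imwrite("pics/w1.png",c["img"][:,:,::-1]);pickle.dump((s,c),open("w1.pkl","wb"));print(s["tcp_pos"],s["ee_rot"],s["time_s"],s["wrist_force"])
E
```

```text
[ 0.56866632 -0.2499041   0.2599091 ] [[-9.80163710e-01  1.98185528e-01 -1.26380875e-03]
 [ 1.98184972e-01  9.80164482e-01  5.52255863e-04]
 [ 1.34818956e-03  2.90833255e-04 -9.99999049e-01]] 1.55 [-0.50850144  0.15988839  0.26307512]
```

View pics/w1.png

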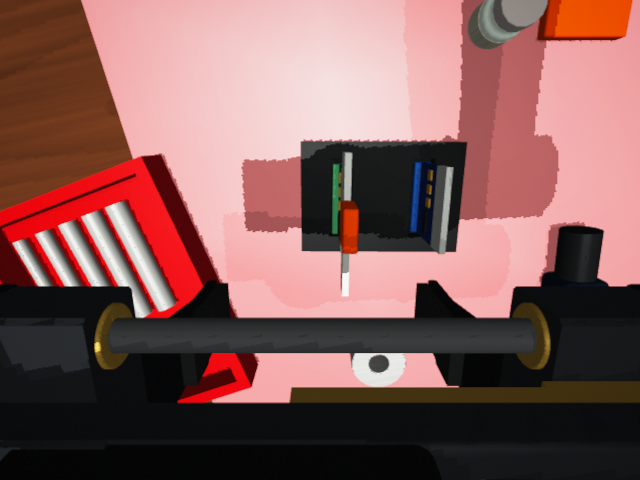

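The wrist view shows the hanger's tab at (349,228) and its plate running from (347,152) to (345,297), with the far end pointing away from the robot. I'll work out the tab position and the plate ends.

```bash
python3 - <<'E'
from h import *
np.set_printoptions(precision=4,suppress=True)
s,c=pickle.load(open("w1.pkl","rb"));C=cam(c,s)
h=cv2.cvtColor(c["img"],cv2.COLOR_RGB2HSV);H,Sx,V=[h[...,i].astype(int) for i in range(3)]
m=(H>=3)&(H<=14)&(Sx>190)&(V>90)
for i,st,ce,mm in comp(m,100):
    if 330<ce[0]<370:
        print(st,ce,C[2]);b=cv2.boxPoints(cv2.minAreaRect(np.argwhere(mm)[:,::-1].astype(np.float32)));print(b)
        x,y,w,hh,_=st
        # top face part: print column rows brightness
        for row in range(y,y+hh,4): print(row,[ (int(V[row,k]) if mm[row,k] else 0) for k in range(x-1,x+w+1)])
for u in((347,152),(345,297)): print(plane(C,u,.126))
T=pickle.load(open("top0.pkl","rb"));print("2view",tri([C,cam(T)],[(349,222),(411.3,188.9)]))
E
```

```text
[341 201  18  53 863] [349.2468 226.8806] [ 0.4984 -0.2356  0.3967]
[[341. 201.]
 [358. 201.]
 [358. 253.]
 [341. 253.]]
201 [0, 0, 99, 107, 111, 112, 112, 111, 116, 0, 110, 97, 93, 92, 0, 0, 0, 0, 0, 0]
205 [0, 0, 99, 103, 105, 106, 106, 106, 106, 106, 106, 106, 106, 106, 106, 102, 0, 0, 0, 0]
209 [0, 92, 93, 112, 146, 170, 175, 175, 174, 175, 174, 173, 173, 173, 172, 173, 172, 166, 105, 0]
213 [0, 92, 0, 140, 184, 207, 215, 215, 216, 216, 217, 218, 218, 218, 219, 219, 218, 204, 136, 0]
217 [0, 92, 0, 142, 187, 207, 214, 214, 214, 215, 216, 216, 217, 218, 217, 218, 217, 207, 136, 0]
221 [0, 93, 92, 146, 189, 208, 214, 214, 215, 215, 216, 217, 217, 217, 219, 219, 213, 202, 130, 0]
225 [0, 92, 94, 149, 192, 209, 213, 214, 214, 215, 216, 217, 217, 217, 217, 217, 212, 193, 118, 0]
229 [0, 92, 99, 150, 194, 210, 213, 214, 215, 215, 216, 216, 216, 217, 218, 219, 210, 176, 96, 0]
233 [0, 92, 103, 154, 197, 212, 213, 214, 214, 215, 215, 215, 216, 216, 216, 217, 208, 163, 0, 0]
237 [0, 93, 102, 139, 171, 182, 183, 189, 193, 193, 189, 185, 186, 186, 186, 187, 179, 136, 0, 0]
241 [0, 93, 112, 146, 172, 183, 183, 183, 184, 184, 185, 186, 186, 187, 186, 186, 178, 126, 0, 0]
245 [0, 0, 116, 149, 173, 183, 183, 183, 184, 184, 185, 186, 186, 185, 187, 185, 175, 120, 0, 0]
249 [0, 0, 129, 175, 190, 191, 192, 192, 193, 189, 201, 213, 213, 214, 214, 212, 204, 139, 0, 0]
253 [0, 0, 0, 0, 0, 0, 0, 0, 0, 0, 0, 182, 182, 183, 0, 0, 0, 0, 0, 0]
[ 0.508  -0.2193  0.126 ]
[ 0.6154 -0.2408  0.126 ]
2view (array([ 0.5533, -0.2284,  0.1607]), [np.float64(3.3), np.float64(3.3)])
```

```bash
python3 - <<'E'
from h import *
np.set_printoptions(precision=4,suppress=True)
s,c=pickle.load(open("w1.pkl","rb"));C=cam(c,s)
P=[plane(C,u,.163) for u in((350.5,208),(350,252.5),(343,230),(357.5,230),(350.3,230.2))];print(np.array(P))
print("len",np.linalg.norm(P[0]-P[1]),"thick",np.linalg.norm(P[2]-P[3]))
d=P[1]-P[0];print("yaw tab",np.degrees(np.arctan2(d[1],d[0])))
T,S=[cam(pickle.load(open(f,"rb"))) for f in("top0.pkl","scene0.pkl")]
print("tab height 3 views",tri([C,T,S],[(350.3,230.2),(411.3,188.9),(255.4,303)]))
go(s,[*P[4][:2],.156],Rdown(-11.5))
E
```

```text
[[ 0.5408 -0.2256  0.163 ]
 [ 0.5695 -0.2312  0.163 ]
 [ 0.5538 -0.2329  0.163 ]
 [ 0.5557 -0.2238  0.163 ]
 [ 0.5549 -0.2283  0.163 ]]
len 0.029189857443203727 thick 0.009270807487760926
yaw tab -10.972433133659354
tab height 3 views (array([ 0.5551, -0.2285,  0.1645]), [np.float64(0.6), np.float64(0.9), np.float64(0.5)])
xyz [17.7, 18.4, 103.9] ang [0.0003, -0.0013, 0.0012]
```

The tab top measures 29 x 9.3 mm at z of about 0.163, which matches the text. Next I descend and grip.

>>> {"api": "move_arm", "payload": {
  "series": [
    {"grip":1,"xyz":[8,9,15],"angular":[0,0,0]},
    {"grip":1,"xyz":[18,18.5,35],"angular":[0,0,0]},
    {"grip":0.6,"xyz":[18,18.5,60],"angular":[0,0,0]},
    {"grip":0.5,"xyz":[18,18.5,80],"angular":[0,0,0]},
    {"grip":0.4,"xyz":[18,18.5,95],"angular":[0,0,0]},
    {"grip":0.4,"xyz":[18,18.5,102],"angular":[0,0,0]},
    {"grip":0.4,"xyz":[18,18.5,104],"angular":[0,0,0]},
    {"grip":0.4,"xyz":[18,18.5,104],"angular":[0,0,0]}
  ]
}}

```text
time_s: 2.4
tcp_pos: [0.5546, -0.2292, 0.1572]
ee_rot: [[-0.98, 0.199, 0.001], [0.199, 0.98, -0.0], [-0.001, -0.0, -1.0]]
wrist_force: [0.2, 0.6, -0.0]
gripper_width: 0.544
gripper_force: 0.0
```

```bash
python3 - <<'E'
from h import *
from station import r
s=r.sense();print(s["tcp_pos"],s["wrist_force"],s["moment"]);go(s,[.555,-.2284,.156],Rdown(-11.2))
E
```

```text
[ 0.55463696 -0.2292499   0.15720781] [ 0.15593189  0.59055803 -0.02130268] [-0.00615001  0.00416264  0.00145775]
xyz [-0.2, 0.9, 1.2] ang [-0.0002, 0.0008, -0.0052]
```

>>> {"api": "move_arm", "payload": {
  "series": [
    {"grip":0.3,"xyz":[0,1,1.2],"angular":[0,0,-0.005]},
    {"grip":0.15,"xyz":[0,1,1.2],"angular":[0,0,-0.005]},
    {"grip":0,"xyz":[0,1,1.2],"angular":[0,0,-0.005]},
    {"grip":0,"xyz":[0,1,1.2],"angular":[0,0,-0.005]},
    {"grip":0,"xyz":[0,1,1.2],"angular":[0,0,-0.005]},
    {"grip":0,"xyz":[0,1,1.2],"angular":[0,0,-0.005]},
    {"grip":0,"xyz":[0,1,1.2],"angular":[0,0,-0.005]},
    {"grip":0,"xyz":[0,1,1.2],"angular":[0,0,-0.005]}
  ]
}}

```text
time_s: 3.2
tcp_pos: [0.5551, -0.2278, 0.1555]
ee_rot: [[-0.981, 0.194, 0.0], [0.194, 0.981, -0.0], [-0.0, -0.0, -1.0]]
wrist_force: [-0.5, -0.1, 1.1]
gripper_width: 0.11
gripper_force: 30.0
```

>>> {"api": "move_arm", "payload": {
  "series": [
    {"grip":0,"xyz":[0,0,-1],"angular":[0,0,0]},
    {"grip":0,"xyz":[0,0,-4],"angular":[0,0,0]},
    {"grip":0,"xyz":[0,0,-9],"angular":[0,0,0]},
    {"grip":0,"xyz":[0,0,-18],"angular":[0,0,0]},
    {"grip":0,"xyz":[0,0,-32],"angular":[0,0,0]},
    {"grip":0,"xyz":[0,0,-50],"angular":[0,0,0]},
    {"grip":0,"xyz":[0,0,-72],"angular":[0,0,0]},
    {"grip":0,"xyz":[0,0,-94],"angular":[0,0,0]},
    {"grip":0,"xyz":[0,0,-112],"angular":[0,0,0]},
    {"grip":0,"xyz":[0,0,-120],"angular":[0,0,0]}
  ]
}}

```text
time_s: 4.2
tcp_pos: [0.5557, -0.228, 0.2782]
ee_rot: [[-0.981, 0.194, 0.004], [0.194, 0.981, -0.001], [-0.004, -0.0, -1.0]]
wrist_force: [0.5, -0.4, -3.5]
gripper_width: 0.111
gripper_force: 30.0
```

```bash
python3 - <<'E'
from h import *
from station import r
s=r.sense();print(s["tcp_pos"],s["wrist_force"],s["moment"],s["joints"]);X=np.array([.949,.314]);P=np.array([.5586,.2374])-.052*X;print(P);go(s,[*P,.275],Rdown(18.3))
c=r.capture("scene");cv2.imwrite("pics/s1.png",cv2.resize(c["img"][200:380,150:390,::-1],(800,600),interpolation=cv2.INTER_CUBIC))
E
```

```text
[ 0.5556998  -0.22797594  0.2782143 ] [ 0.53264065 -0.37187328 -3.51915944] [-0.0053008  -0.04302436  0.00526742] [-6.86259677e+00  1.84433307e+01 -4.94632793e-01  3.07756588e-02
 -7.08080779e+01 -9.43200792e+01]
[0.509252 0.221072]
xyz [132.6, 431.5, 2.5] ang [-0.0013, 0.0043, -0.5144]
```

View pics/s1.png

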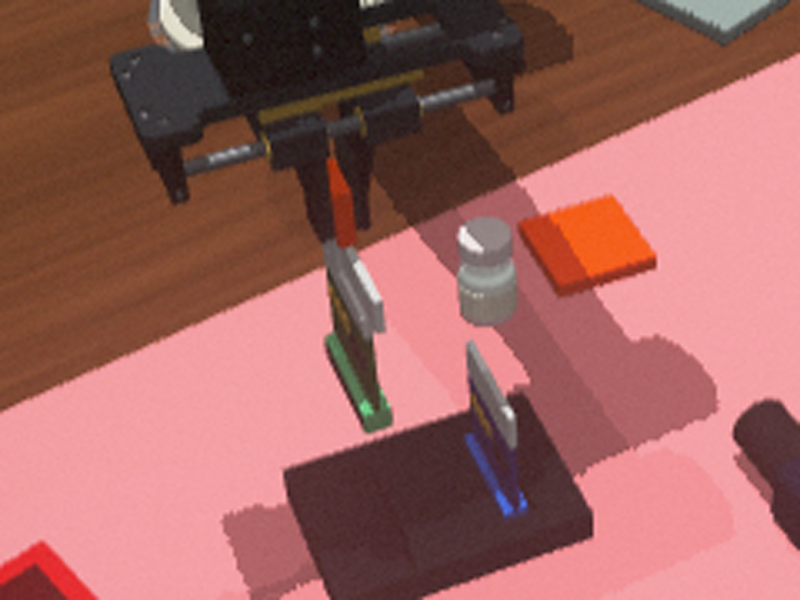

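The picture shows the hanger held upright and clear of the rack, with its upper lip towards the far side (+x). The spare board is still in its groove. Now I'll carry the hanger over to the stand.

>>> {"api": "move_arm", "payload": {
  "series": [
    {"grip":0,"xyz":[3,9,0],"angular":[0,0,-0.01]},
    {"grip":0,"xyz":[9,28,0],"angular":[0,0,-0.03]},
    {"grip":0,"xyz":[18,56,0],"angular":[0,0,-0.07]},
    {"grip":0,"xyz":[28,91,0],"angular":[0,0,-0.11]},
    {"grip":0,"xyz":[39,128,0],"angular":[0,0,-0.15]},
    {"grip":0,"xyz":[50,165,0],"angular":[0,0,-0.19]},
    {"grip":0,"xyz":[62,202,0],"angular":[0,0,-0.23]},
    {"grip":0,"xyz":[74,239,0],"angular":[0,0,-0.28]},
    {"grip":0,"xyz":[85,276,0],"angular":[0,0,-0.33]},
    {"grip":0,"xyz":[96,311,0],"angular":[0,0,-0.38]}
  ]
}}

```text
time_s: 5.25
tcp_pos: [0.5196, 0.0978, 0.274]
ee_rot: [[-0.982, -0.187, -0.003], [-0.187, 0.982, -0.001], [0.003, -0.0, -1.0]]
wrist_force: [0.3, 0.4, -3.1]
gripper_width: 0.113
gripper_force: 30.0
```

```bash
python3 - <<'E'
from h import *
from station import r
s=r.sense();go(s,[.5093,.2211,.275],Rdown(18.3))
E
```

```text
xyz [-12.9, 123.0, -1.1] ang [0.0001, -0.0027, -0.1317]
```

>>> {"api": "move_arm", "payload": {
  "series": [
    {"grip":0,"xyz":[-4,33,0],"angular":[0,0,-0.04]},
    {"grip":0,"xyz":[-8,62,0],"angular":[0,0,-0.07]},
    {"grip":0,"xyz":[-10,86,0],"angular":[0,0,-0.1]},
    {"grip":0,"xyz":[-12,104,0],"angular":[0,0,-0.12]},
    {"grip":0,"xyz":[-13,117,0],"angular":[0,0,-0.13]},
    {"grip":0,"xyz":[-13,123,0],"angular":[0,0,-0.132]},
    {"grip":0,"xyz":[-13,123,0],"angular":[0,0,-0.132]},
    {"grip":0,"xyz":[-13,123,0],"angular":[0,0,-0.132]}
  ]
}}

```text
time_s: 6.05
tcp_pos: [0.5112, 0.2186, 0.2752]
ee_rot: [[-0.95, -0.311, -0.0], [-0.311, 0.95, -0.0], [0.001, -0.0, -1.0]]
wrist_force: [0.0, -0.1, -2.5]
gripper_width: 0.108
gripper_force: 30.0
```

```bash
python3 - <<'E'
from h import *
from station import r
s=r.sense();print(s["tcp_pos"],s["wrist_force"],s["moment"]);go(s,[.5093,.2211,.275],Rdown(18.3))
P={n:r.capture(n) for n in("wrist","scene","top")};pickle.dump((s,P),open("st.pkl","wb"))
w=P["wrist"]["img"][:,:,::-1];a=P["scene"]["img"][:,:,::-1];t=P["top"]["img"][:,:,::-1]
f=lambda i,x,y,w,h:cv2.resize(i[y:y+h,x:x+w],(400,300),interpolation=cv2.INTER_CUBIC)
cv2.imwrite("pics/st.png",cv2.vconcat([cv2.hconcat([f(w,160,120,320,240),f(w,240,130,160,120)]),cv2.hconcat([f(a,340,130,160,120),f(t,170,160,120,90)])]))
E
```

```text
[0.51123662 0.21858479 0.27524955] [ 0.02995228 -0.12780643 -2.51897501] [-0.04740477 -0.01044931 -0.05805475]
xyz [1.1, 3.0, 0.2] ang [-0.0003, -0.0005, -0.0034]
```

View pics/st.png

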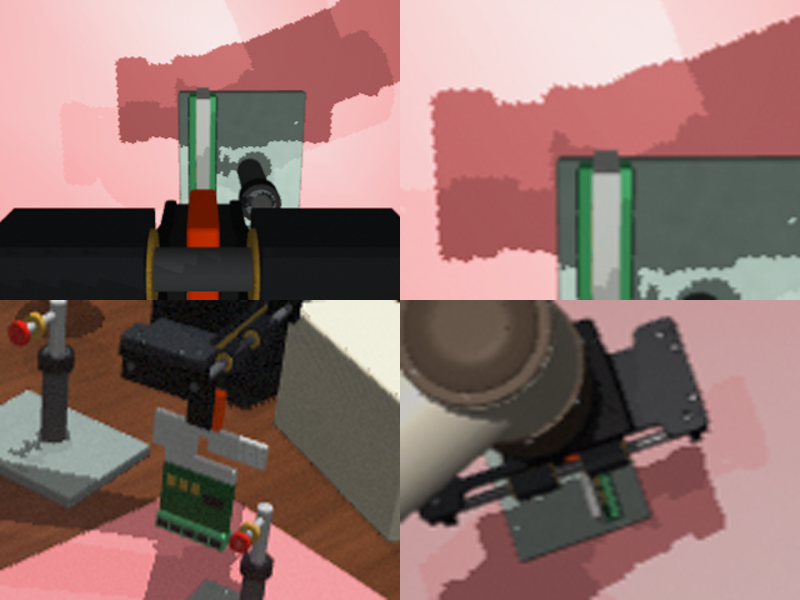

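The scene crop shows the hanger upright with the slot open towards the stand (+x). The lip-end corners are near scene pixels (447,308) and (447,317), and the pin is at (440,222)... I'll check the predicted hanger points against the picture.

```bash
python3 - <<'E'
from h import *
np.set_printoptions(precision=2,suppress=True)
s,P=pickle.load(open("st.pkl","rb"));C=cam(P["scene"])
R=s["ee_rot"];M=np.c_[-R[:,0],R[:,1],-R[:,2]];o=s["tcp_pos"]+R[:,2]*.1475
for n,p in dict(liptop=(60,-2.5,118),liplow=(60,-2.5,96),backtop=(-49,-2.5,118),backlow=(-49,-2.5,70),jaw=(35,-2.5,84),railR=(35,-8,0),railL=(-35,-8,0),tabtop=(0,0,155)).items():
    print(n,((proj(C,o+M@np.array(p)/1e3)-[340,130])*2.5), end=" ")
# red/brass in the new scene picture
h=cv2.cvtColor(P["scene"]["img"],cv2.COLOR_RGB2HSV);H,S,V=[h[...,i].astype(int) for i in range(3)]
for l,m in(("red",((H>174)|(H<3))&(S>170)&(V>90)),("brass",(H>=17)&(H<30)&(S>120)&(V>80))):
    for i,st,ce,mm in comp(m,20):
        if 425<ce[0]<445 and ce[1]<360: print(l,st,ce)
for n,p in(("red face",(0,-12,145)),("brass",(0,8,145)),("masttip",(0,38,157))):
    a=np.radians(18.3);q=np.array([.5586,.2374,0])+np.array([[np.cos(a),-np.sin(a),0],[np.sin(a),np.cos(a),0],[0,0,1]])@np.array(p)/1e3;print(n,proj(C,q))
E
```

```text
liptop [264.99 146.62] liplow [261.79 168.3 ] backtop [153.51 107.78] backlow [149.53 153.49] jaw [234.18 170.56] railR [221.05 250.66] railL [154.05 224.3 ] tabtop [208.08  86.48] red [432 223   8   8  44] [435.5  226.64]
brass [436 219   8   8  30] [440.37 221.87]
red face [435.43 226.76]
brass [439.55 222.47]
masttip [446.22 211.89]
```

The prediction matches the picture within about 1 to 2 px, and the pin height of about 145 mm reprojects well. I'll lower to about 8 mm above the pin.

>>> {"api": "move_arm", "payload": {
  "series": [
    {"grip":0,"xyz":[1,3,3],"angular":[0,0,-0.003]},
    {"grip":0,"xyz":[1,3,10],"angular":[0,0,-0.003]},
    {"grip":0,"xyz":[1,3,22],"angular":[0,0,-0.003]},
    {"grip":0,"xyz":[1,3,36],"angular":[0,0,-0.003]},
    {"grip":0,"xyz":[1,3,49],"angular":[0,0,-0.003]},
    {"grip":0,"xyz":[1,3,58],"angular":[0,0,-0.003]},
    {"grip":0,"xyz":[1,3,64],"angular":[0,0,-0.003]},
    {"grip":0,"xyz":[1,3,66],"angular":[0,0,-0.003]},
    {"grip":0,"xyz":[1,3,66],"angular":[0,0,-0.003]},
    {"grip":0,"xyz":[1,3,66],"angular":[0,0,-0.003]}
  ]
}}

```text
time_s: 7.2
tcp_pos: [0.5098, 0.222, 0.2099]
ee_rot: [[-0.949, -0.314, 0.001], [-0.314, 0.949, 0.001], [-0.001, 0.0, -1.0]]
wrist_force: [1.4, -0.1, -2.4]
gripper_width: 0.112
gripper_force: 30.0
```

```bash
python3 - <<'E'
from h import *
from station import r
s=r.sense();print(s["tcp_pos"],s["wrist_force"],s["moment"]);go(s,[.5093,.2211,.205],Rdown(18.3))
a=r.capture("scene")["img"][:,:,::-1];pickle.dump(a,open("s2.pkl","wb"))
cv2.imwrite("pics/s2.png",cv2.resize(a[190:280,380:500],(800,600),interpolation=cv2.INTER_CUBIC))
E
```

```text
[0.50976735 0.22198376 0.20990354] [ 1.44127787 -0.1315767  -2.39335225] [0.05071014 0.00736078 0.00959303]
xyz [0.7, -0.7, 4.9] ang [0.0002, 0.0012, 0.0005]
```

View pics/s2.png

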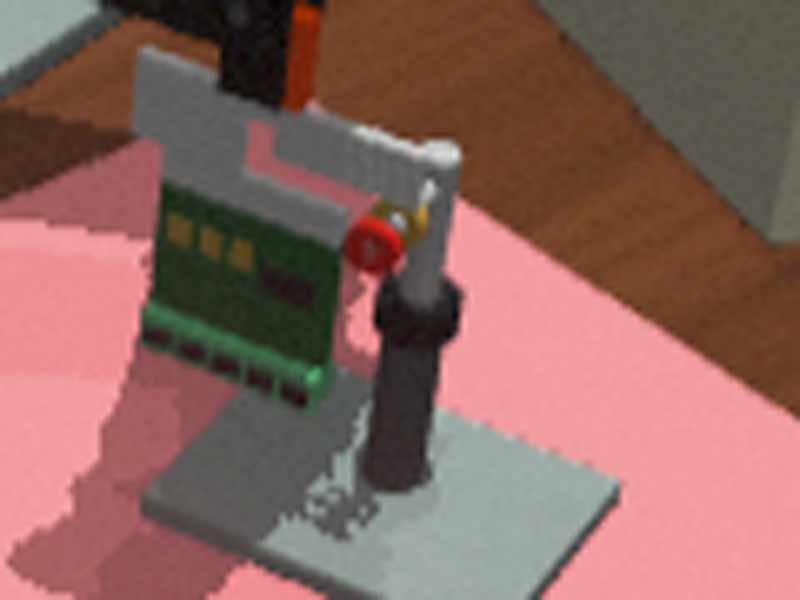

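The close view shows the lip over the pin, between the red head at (372,242) and the brass collar at (410,225). Next I feel my way down.

>>> {"api": "move_arm", "payload": {
  "series": [
    {"grip":0,"xyz":[0,-0.7,1],"angular":[0,0,0]},
    {"grip":0,"xyz":[0,-0.7,2],"angular":[0,0,0]},
    {"grip":0,"xyz":[0,-0.7,3],"angular":[0,0,0]},
    {"grip":0,"xyz":[0,-0.7,4],"angular":[0,0,0]},
    {"grip":0,"xyz":[0,-0.7,5],"angular":[0,0,0]},
    {"grip":0,"xyz":[0,-0.7,5],"angular":[0,0,0]},
    {"grip":0,"xyz":[0,-0.7,5],"angular":[0,0,0]}
  ]
}}

```text
time_s: 7.95
tcp_pos: [0.5097, 0.2212, 0.2043]
ee_rot: [[-0.949, -0.314, -0.0], [-0.314, 0.949, -0.0], [0.0, -0.0, -1.0]]
wrist_force: [-0.1, -0.3, -3.4]
gripper_width: 0.115
gripper_force: 30.0
```

>>> {"api": "move_arm", "payload": {
  "series": [
    {"grip":0,"xyz":[0,0,0.5],"angular":[0,0,0]},
    {"grip":0,"xyz":[0,0,1],"angular":[0,0,0]},
    {"grip":0,"xyz":[0,0,1.5],"angular":[0,0,0]},
    {"grip":0,"xyz":[0,0,1.5],"angular":[0,0,0]}
  ]
}}

```text
time_s: 8.35
tcp_pos: [0.5096, 0.2211, 0.2028]
ee_rot: [[-0.949, -0.314, -0.0], [-0.314, 0.949, -0.0], [0.0, -0.0, -1.0]]
wrist_force: [-0.8, 0.6, -2.9]
gripper_width: 0.113
gripper_force: 30.0
```

>>> {"api": "move_arm", "payload": {
  "series": [
    {"grip":0,"xyz":[0,0,0.5],"angular":[0,0,0]},
    {"grip":0,"xyz":[0,0,1],"angular":[0,0,0]},
    {"grip":0,"xyz":[0,0,1],"angular":[0,0,0]}
  ]
}}

```text
time_s: 8.65
tcp_pos: [0.5096, 0.2211, 0.2017]
ee_rot: [[-0.949, -0.314, -0.0], [-0.314, 0.949, -0.0], [0.0, -0.0, -1.0]]
wrist_force: [-0.4, -0.6, -2.3]
gripper_width: 0.112
gripper_force: 30.0
```

>>> {"api": "move_arm", "payload": {
  "series": [
    {"grip":0,"xyz":[0,0,0.5],"angular":[0,0,0]},
    {"grip":0,"xyz":[0,0,0.8],"angular":[0,0,0]},
    {"grip":0,"xyz":[0,0,0.8],"angular":[0,0,0]}
  ]
}}

```text
time_s: 8.95
tcp_pos: [0.5096, 0.2211, 0.201]
ee_rot: [[-0.949, -0.314, -0.0], [-0.314, 0.949, -0.0], [0.0, -0.0, -1.0]]
wrist_force: [-0.4, -0.4, -3.1]
gripper_width: 0.117
gripper_force: 30.0
```

>>> {"api": "move_arm", "payload": {
  "series": [
    {"grip":0,"xyz":[0,0,0.4],"angular":[0,0,0]},
    {"grip":0,"xyz":[0,0,0.8],"angular":[0,0,0]},
    {"grip":0,"xyz":[0,0,0.8],"angular":[0,0,0]}
  ]
}}

```text
time_s: 9.25
tcp_pos: [0.5096, 0.2211, 0.2002]
ee_rot: [[-0.949, -0.314, -0.0], [-0.314, 0.949, -0.0], [0.0, 0.0, -1.0]]
wrist_force: [-0.0, 0.7, -2.5]
gripper_width: 0.11
gripper_force: 30.0
```

```bash
python3 -c "
from station import r
s=r.sense();print(s['tcp_pos'],s['wrist_force'],s['moment'],s['effort'])"
```

```text
[0.50961206 0.22111826 0.20018366] [-0.01766185  0.72061983 -2.54422225] [ 0.01910745 -0.01067788  0.03967463] [ 2.48928554e-03 -3.50778401e+01  1.82555330e+01  4.22783107e+00
 -7.65824877e-02 -2.98865571e-04]
```

>>> {"api": "move_arm", "payload": {
  "series": [
    {"grip":0,"xyz":[0,0,0.4],"angular":[0,0,0]},
    {"grip":0,"xyz":[0,0,0.8],"angular":[0,0,0]},
    {"grip":0,"xyz":[0,0,0.8],"angular":[0,0,0]}
  ]
}}

```text
time_s: 9.55
tcp_pos: [0.5096, 0.2211, 0.1994]
ee_rot: [[-0.949, -0.314, -0.0], [-0.314, 0.949, -0.0], [0.0, -0.0, -1.0]]
wrist_force: [-0.5, 0.5, -3.6]
gripper_width: 0.111
gripper_force: 30.0
```

```bash
python3 -c "
from station import r
s=r.sense();print(s['tcp_pos'],s['wrist_force'],s['moment'])"
```

```text
[0.50960369 0.22112481 0.1993692 ] [-0.52624481  0.46703371 -3.58538353] [-0.01631424  0.01162096 -0.00219424]
```

>>> {"api": "move_arm", "payload": {
  "series": [
    {"grip":0,"xyz":[0,0,0.4],"angular":[0,0,0]},
    {"grip":0,"xyz":[0,0,0.8],"angular":[0,0,0]},
    {"grip":0,"xyz":[0,0,0.8],"angular":[0,0,0]}
  ]
}}

```text
time_s: 9.85
tcp_pos: [0.5097, 0.2211, 0.1988]
ee_rot: [[-0.949, -0.314, 0.0], [-0.314, 0.949, 0.0], [-0.0, -0.0, -1.0]]
wrist_force: [-0.6, 0.1, -1.3]
gripper_width: 0.113
gripper_force: 30.0
```

```bash
python3 -c "
from station import r
s=r.sense();print(s['tcp_pos'],s['wrist_force'],s['moment'])"
```

```text
[0.50968617 0.22114562 0.19883716] [-0.64232531  0.05890794 -1.33498254] [0.04131537 0.09799103 0.01669161]
```

>>> {"api": "move_arm", "payload": {
  "series": [
    {"grip":0,"xyz":[0,0,0.3],"angular":[0,0,0]},
    {"grip":0,"xyz":[0,0,0.6],"angular":[0,0,0]},
    {"grip":0,"xyz":[0,0,0.6],"angular":[0,0,0]}
  ]
}}

```text
time_s: 10.15
tcp_pos: [0.5097, 0.2211, 0.1986]
ee_rot: [[-0.949, -0.315, 0.0], [-0.315, 0.949, 0.0], [-0.0, -0.0, -1.0]]
wrist_force: [-1.8, -0.1, 1.2]
gripper_width: 0.114
gripper_force: 30.0
```

```bash
python3 -c "
from station import r
s=r.sense();print(s['tcp_pos'],s['wrist_force'],s['moment'])"
```

```text
[0.5096973  0.22113607 0.19855243] [-1.78478302 -0.1411562   1.18969722] [-0.0935205   0.40471802  0.02472362]
```

That is clear contact: about +4 N at TCP z ≈ 0.1988, which puts the pin axis at about 143.4 mm. I'll rise 2 mm so the pin sits mid-slot, then slide towards +x (tool -x).

>>> {"api": "move_arm", "payload": {
  "series": [
    {"grip":0,"xyz":[0,0,-1.5],"angular":[0,0,0]},
    {"grip":0,"xyz":[0,0,-2.9],"angular":[0,0,0]},
    {"grip":0,"xyz":[0,0,-2.9],"angular":[0,0,0]},
    {"grip":0,"xyz":[0,0,-2.9],"angular":[0,0,0]}
  ]
}}

```text
time_s: 10.55
tcp_pos: [0.5096, 0.2211, 0.2007]
ee_rot: [[-0.949, -0.314, -0.0], [-0.314, 0.949, -0.0], [0.0, 0.0, -1.0]]
wrist_force: [0.4, -0.3, -2.7]
gripper_width: 0.11
gripper_force: 30.0
```

```bash
python3 -c "
from h import *
from station import r
s=r.sense();print(s['tcp_pos'],s['wrist_force'],s['moment']);go(s,[.5586-.0*.949,.2374,.2009],Rdown(18.3))
a=r.capture('scene')['img'][:,:,::-1]
cv2.imwrite('pics/s3.png',cv2.resize(a[195:255,390:470],(800,600),interpolation=cv2.INTER_CUBIC))"
```

```text
[0.50960992 0.22113337 0.2006899 ] [ 0.44459101 -0.33373398 -2.69780889] [-0.01291695  0.03803878 -0.01301886]
xyz [-51.6, 0.0, -0.2] ang [0.0, -0.0003, 0.0003]
```

View pics/s3.png

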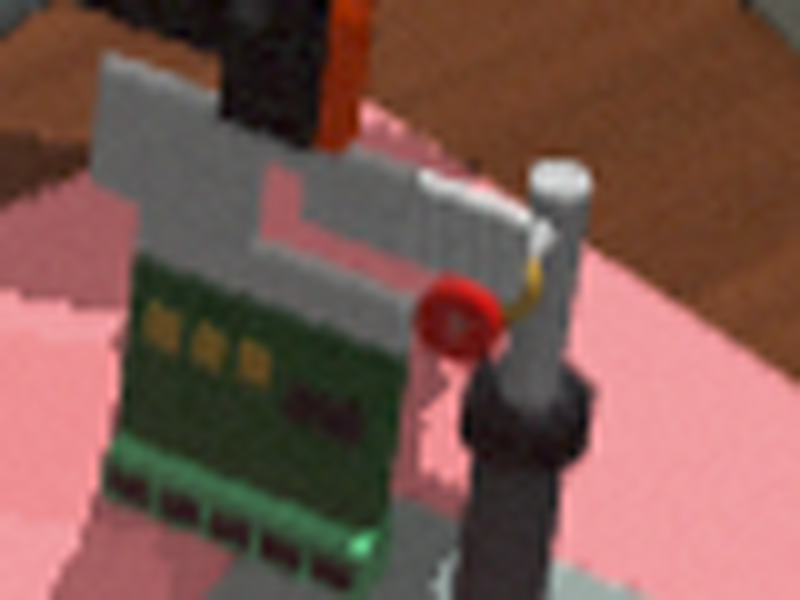

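The plate sits between the red head at (458,318) and the brass collar, with the slot level with the pin. Sliding now.

>>> {"api": "move_arm", "payload": {
  "series": [
    {"grip":0,"xyz":[-2,0,0],"angular":[0,0,0]},
    {"grip":0,"xyz":[-5,0,0],"angular":[0,0,0]},
    {"grip":0,"xyz":[-8,0,0],"angular":[0,0,0]},
    {"grip":0,"xyz":[-11,0,0],"angular":[0,0,0]},
    {"grip":0,"xyz":[-14,0,0],"angular":[0,0,0]},
    {"grip":0,"xyz":[-17,0,0],"angular":[0,0,0]},
    {"grip":0,"xyz":[-20,0,0],"angular":[0,0,0]},
    {"grip":0,"xyz":[-22,0,0],"angular":[0,0,0]},
    {"grip":0,"xyz":[-22,0,0],"angular":[0,0,0]}
  ]
}}

```text
time_s: 11.5
tcp_pos: [0.5308, 0.2281, 0.2009]
ee_rot: [[-0.949, -0.314, 0.0], [-0.314, 0.949, 0.0], [-0.0, -0.0, -1.0]]
wrist_force: [-0.8, -0.3, -3.0]
gripper_width: 0.112
gripper_force: 30.0
```

>>> {"api": "move_arm", "payload": {
  "series": [
    {"grip":0,"xyz":[-3,0,0],"angular":[0,0,0]},
    {"grip":0,"xyz":[-6,0,0],"angular":[0,0,0]},
    {"grip":0,"xyz":[-9,0,0],"angular":[0,0,0]},
    {"grip":0,"xyz":[-12,0,0],"angular":[0,0,0]},
    {"grip":0,"xyz":[-15,0,0],"angular":[0,0,0]},
    {"grip":0,"xyz":[-18,0,0],"angular":[0,0,0]},
    {"grip":0,"xyz":[-21,0,0],"angular":[0,0,0]},
    {"grip":0,"xyz":[-24,0,0],"angular":[0,0,0]},
    {"grip":0,"xyz":[-26,0,0],"angular":[0,0,0]},
    {"grip":0,"xyz":[-26,0,0],"angular":[0,0,0]}
  ]
}}

```text
time_s: 12.5
tcp_pos: [0.5555, 0.2363, 0.2009]
ee_rot: [[-0.949, -0.314, 0.0], [-0.314, 0.949, 0.0], [-0.0, -0.0, -1.0]]
wrist_force: [0.6, 0.5, -2.8]
gripper_width: 0.115
gripper_force: 30.0
```

```bash
python3 -c "
from h import *
from station import r
s=r.sense();print(s['tcp_pos'],s['wrist_force'],s['moment']);go(s,[.5586-.0*.949,.2374,.2009],Rdown(18.3))"
```

```text
[0.55546814 0.23631221 0.20088349] [ 0.61254317  0.45217396 -2.79635217] [-0.02231815  0.01110358 -0.03511198]
xyz [-3.3, 0.0, -0.0] ang [-0.0, 0.0001, 0.0003]
```

>>> {"api": "move_arm", "payload": {
  "series": [
    {"grip":0,"xyz":[-1,0,0],"angular":[0,0,0]},
    {"grip":0,"xyz":[-2,0,0],"angular":[0,0,0]},
    {"grip":0,"xyz":[-3,0,0],"angular":[0,0,0]},
    {"grip":0,"xyz":[-3,0,0],"angular":[0,0,0]},
    {"grip":0,"xyz":[-3,0,0],"angular":[0,0,0]}
  ]
}}

```text
time_s: 13.0
tcp_pos: [0.558, 0.2371, 0.201]
ee_rot: [[-0.949, -0.314, -0.0], [-0.314, 0.949, -0.0], [0.0, -0.0, -1.0]]
wrist_force: [0.5, -0.1, -2.0]
gripper_width: 0.111
gripper_force: 30.0
```

>>> {"api": "move_arm", "payload": {
  "series": [
    {"grip":0,"xyz":[-0.5,0,0],"angular":[0,0,0]},
    {"grip":0,"xyz":[-1,0,0],"angular":[0,0,0]},
    {"grip":0,"xyz":[-1,0,0],"angular":[0,0,0]},
    {"grip":0,"xyz":[-1,0,0],"angular":[0,0,0]}
  ]
}}

```text
time_s: 13.4
tcp_pos: [0.559, 0.2375, 0.2009]
ee_rot: [[-0.949, -0.314, -0.0], [-0.314, 0.949, -0.0], [0.0, -0.0, -1.0]]
wrist_force: [0.7, 0.0, -2.6]
gripper_width: 0.113
gripper_force: 30.0
```

>>> {"api": "move_arm", "payload": {
  "series": [
    {"grip":0,"xyz":[-0.5,0,0],"angular":[0,0,0]},
    {"grip":0,"xyz":[-1,0,0],"angular":[0,0,0]},
    {"grip":0,"xyz":[-1,0,0],"angular":[0,0,0]}
  ]
}}

```text
time_s: 13.7
tcp_pos: [0.5596, 0.2377, 0.2008]
ee_rot: [[-0.949, -0.314, -0.001], [-0.314, 0.949, -0.0], [0.001, -0.0, -1.0]]
wrist_force: [-1.0, 0.6, -1.9]
gripper_width: 0.111
gripper_force: 30.0
```

>>> {"api": "move_arm", "payload": {
  "series": [
    {"grip":0,"xyz":[-0.4,0,0],"angular":[0,0,0]},
    {"grip":0,"xyz":[-0.8,0,0],"angular":[0,0,0]},
    {"grip":0,"xyz":[-0.8,0,0],"angular":[0,0,0]}
  ]
}}

```text
time_s: 14.0
tcp_pos: [0.56, 0.2377, 0.2008]
ee_rot: [[-0.949, -0.314, -0.002], [-0.314, 0.949, -0.001], [0.002, -0.0, -1.0]]
wrist_force: [-4.1, -1.4, -1.4]
gripper_width: 0.115
gripper_force: 30.0
```

The wall was felt at about TCP x 0.5596. I'll back off about 2 mm to centre the pocket and lower.

>>> {"api": "move_arm", "payload": {
  "series": [
    {"grip":0,"xyz":[1.5,0,0],"angular":[0,0,0]},
    {"grip":0,"xyz":[3,0,0],"angular":[0,0,0]},
    {"grip":0,"xyz":[3,0,0],"angular":[0,0,0]},
    {"grip":0,"xyz":[3,0,0],"angular":[0,0,0]}
  ]
}}

```text
time_s: 14.4
tcp_pos: [0.5584, 0.2374, 0.2012]
ee_rot: [[-0.949, -0.314, 0.001], [-0.314, 0.949, 0.001], [-0.001, 0.0, -1.0]]
wrist_force: [0.1, -0.8, -2.1]
gripper_width: 0.113
gripper_force: 30.0
```

>>> {"api": "move_arm", "payload": {
  "series": [
    {"grip":0,"xyz":[0,0,1],"angular":[0,0,0]},
    {"grip":0,"xyz":[0,0,2],"angular":[0,0,0]},
    {"grip":0,"xyz":[0,0,3],"angular":[0,0,0]},
    {"grip":0,"xyz":[0,0,4],"angular":[0,0,0]},
    {"grip":0,"xyz":[0,0,4],"angular":[0,0,0]}
  ]
}}

```text
time_s: 14.9
tcp_pos: [0.5578, 0.237, 0.1967]
ee_rot: [[-0.949, -0.314, -0.0], [-0.314, 0.949, -0.0], [0.0, -0.0, -1.0]]
wrist_force: [0.2, 0.4, -3.1]
gripper_width: 0.116
gripper_force: 30.0
```

The lip level is passed without force, so the pin is in the pocket. Lowering further.

>>> {"api": "move_arm", "payload": {
  "series": [
    {"grip":0,"xyz":[0,0,1],"angular":[0,0,0]},
    {"grip":0,"xyz":[0,0,2],"angular":[0,0,0]},
    {"grip":0,"xyz":[0,0,3],"angular":[0,0,0]},
    {"grip":0,"xyz":[0,0,4],"angular":[0,0,0]},
    {"grip":0,"xyz":[0,0,5],"angular":[0,0,0]},
    {"grip":0,"xyz":[0,0,6],"angular":[0,0,0]},
    {"grip":0,"xyz":[0,0,7],"angular":[0,0,0]},
    {"grip":0,"xyz":[0,0,7],"angular":[0,0,0]},
    {"grip":0,"xyz":[0,0,7],"angular":[0,0,0]}
  ]
}}

```text
time_s: 15.8
tcp_pos: [0.5579, 0.2371, 0.1899]
ee_rot: [[-0.949, -0.314, 0.0], [-0.314, 0.949, -0.0], [0.0, -0.0, -1.0]]
wrist_force: [0.0, -0.2, -3.0]
gripper_width: 0.112
gripper_force: 30.0
```

>>> {"api": "move_arm", "payload": {
  "series": [
    {"grip":0,"xyz":[0,0,0.5],"angular":[0,0,0]},
    {"grip":0,"xyz":[0,0,1],"angular":[0,0,0]},
    {"grip":0,"xyz":[0,0,1],"angular":[0,0,0]}
  ]
}}

```text
time_s: 16.1
tcp_pos: [0.5578, 0.2371, 0.1889]
ee_rot: [[-0.949, -0.314, -0.0], [-0.314, 0.949, -0.0], [0.0, 0.0, -1.0]]
wrist_force: [0.0, -0.8, -4.1]
gripper_width: 0.113
gripper_force: 30.0
```

>>> {"api": "move_arm", "payload": {
  "series": [
    {"grip":0,"xyz":[0,0,0.4],"angular":[0,0,0]},
    {"grip":0,"xyz":[0,0,0.8],"angular":[0,0,0]},
    {"grip":0,"xyz":[0,0,0.8],"angular":[0,0,0]}
  ]
}}

```text
time_s: 16.4
tcp_pos: [0.5578, 0.2371, 0.1881]
ee_rot: [[-0.949, -0.314, -0.0], [-0.314, 0.949, -0.0], [0.0, 0.0, -1.0]]
wrist_force: [-0.4, 0.8, -2.8]
gripper_width: 0.114
gripper_force: 30.0
```

>>> {"api": "move_arm", "payload": {
  "series": [
    {"grip":0,"xyz":[0,0,0.4],"angular":[0,0,0]},
    {"grip":0,"xyz":[0,0,0.8],"angular":[0,0,0]},
    {"grip":0,"xyz":[0,0,0.8],"angular":[0,0,0]}
  ]
}}

```text
time_s: 16.7
tcp_pos: [0.5578, 0.2371, 0.1873]
ee_rot: [[-0.949, -0.314, -0.0], [-0.314, 0.949, -0.0], [0.0, -0.0, -1.0]]
wrist_force: [0.0, -0.1, -2.4]
gripper_width: 0.112
gripper_force: 30.0
```

>>> {"api": "move_arm", "payload": {
  "series": [
    {"grip":0,"xyz":[0,0,0.3],"angular":[0,0,0]},
    {"grip":0,"xyz":[0,0,0.6],"angular":[0,0,0]},
    {"grip":0,"xyz":[0,0,0.6],"angular":[0,0,0]}
  ]
}}

```text
time_s: 17.0
tcp_pos: [0.5579, 0.2371, 0.1869]
ee_rot: [[-0.949, -0.314, 0.0], [-0.314, 0.949, 0.0], [-0.0, -0.0, -1.0]]
wrist_force: [-0.5, 0.5, -1.2]
gripper_width: 0.115
gripper_force: 30.0
```

>>> {"api": "move_arm", "payload": {
  "series": [
    {"grip":0,"xyz":[0,0,0.3],"angular":[0,0,0]},
    {"grip":0,"xyz":[0,0,0.5],"angular":[0,0,0]},
    {"grip":0,"xyz":[0,0,0.5],"angular":[0,0,0]},
    {"grip":0,"xyz":[0,0,0.5],"angular":[0,0,0]}
  ]
}}

```text
time_s: 17.4
tcp_pos: [0.558, 0.2371, 0.1867]
ee_rot: [[-0.949, -0.315, 0.0], [-0.315, 0.949, 0.0], [-0.0, -0.0, -1.0]]
wrist_force: [-1.5, -0.4, 1.2]
gripper_width: 0.116
gripper_force: 30.0
```

```bash
python3 -c "
from h import *
from station import r
s=r.sense();print(s['tcp_pos'],s['wrist_force'],s['moment'])
a=r.capture('scene')['img'][:,:,::-1]
cv2.imwrite('pics/s4.png',cv2.resize(a[195:270,390:490],(800,600),interpolation=cv2.INTER_CUBIC))"
```

```text
[0.55796271 0.2371181  0.18670063] [-1.50926896 -0.35152116  1.22826126] [-0.03045537  0.34832982  0.04428304]
```

View pics/s4.png

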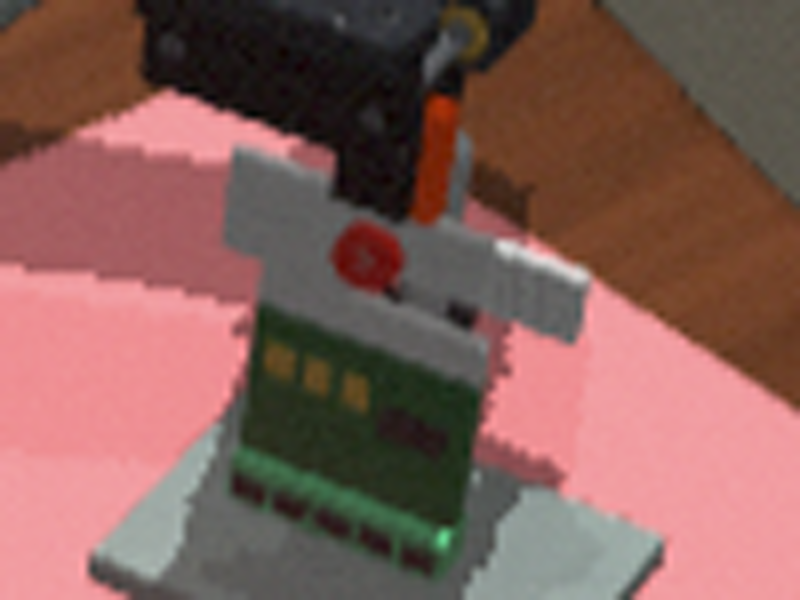

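The pin is home: the ceiling contact came at 0.1869, exactly the predicted 12 mm below the lip contact. The picture shows the red head at (367,257) over the pocket and the board level. I'll release now.

>>> {"api": "move_arm", "payload": {
  "series": [
    {"grip":0,"xyz":[0,0,-0.3],"angular":[0,0,0]},
    {"grip":0.14,"xyz":[0,0,-0.3],"angular":[0,0,0]},
    {"grip":0.17,"xyz":[0,0,-0.3],"angular":[0,0,0]},
    {"grip":0.2,"xyz":[0,0,-0.3],"angular":[0,0,0]},
    {"grip":0.25,"xyz":[0,0,-0.3],"angular":[0,0,0]},
    {"grip":0.3,"xyz":[0,0,-0.3],"angular":[0,0,0]},
    {"grip":0.35,"xyz":[0,0,-0.3],"angular":[0,0,0]},
    {"grip":0.35,"xyz":[0,0,-0.3],"angular":[0,0,0]},
    {"grip":0.35,"xyz":[0,0,-0.3],"angular":[0,0,0]}
  ]
}}

```text
time_s: 18.35
tcp_pos: [0.5579, 0.2371, 0.1866]
ee_rot: [[-0.949, -0.314, 0.0], [-0.314, 0.949, 0.0], [-0.0, 0.0, -1.0]]
wrist_force: [0.3, -0.5, 0.7]
gripper_width: 0.344
gripper_force: 0.0
```

>>> {"api": "move_arm", "payload": {
  "series": [
    {"grip":0.35,"xyz":[0,0,-2],"angular":[0,0,0]},
    {"grip":0.35,"xyz":[0,0,-6],"angular":[0,0,0]},
    {"grip":0.35,"xyz":[0,0,-14],"angular":[0,0,0]},
    {"grip":0.35,"xyz":[0,0,-25],"angular":[0,0,0]},
    {"grip":0.35,"xyz":[0,0,-40],"angular":[0,0,0]},
    {"grip":0.35,"xyz":[0,0,-60],"angular":[0,0,0]},
    {"grip":0.35,"xyz":[0,0,-80],"angular":[0,0,0]},
    {"grip":0.35,"xyz":[0,0,-95],"angular":[0,0,0]},
    {"grip":0.35,"xyz":[0,0,-100],"angular":[0,0,0]},
    {"grip":0.35,"xyz":[0,0,-100],"angular":[0,0,0]}
  ]
}}

```text
time_s: 19.35
tcp_pos: [0.5581, 0.2373, 0.2879]
ee_rot: [[-0.949, -0.314, 0.002], [-0.314, 0.949, 0.002], [-0.002, 0.001, -1.0]]
wrist_force: [0.3, 0.6, 0.1]
gripper_width: 0.348
gripper_force: 0.0
```

```bash
python3 -c "
from h import *
from station import r
s=r.sense();print(s['tcp_pos'],s['wrist_force'],s['moment'])
a=r.capture('scene')['img'][:,:,::-1]
cv2.imwrite('pics/s5.png',cv2.resize(a[195:270,390:490],(800,600),interpolation=cv2.INTER_CUBIC))"
```

```text
[0.55810162 0.23728656 0.28790585] [0.26661858 0.57262886 0.12541398] [-0.01381419  0.01357491 -0.04777928]
```

View pics/s5.png

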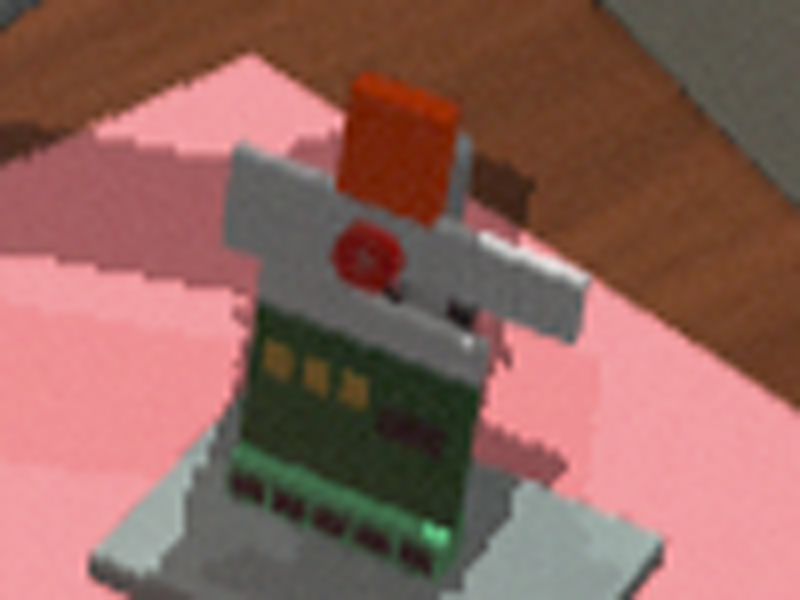

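The board hangs level on the pin, with the red head at (367,257) in the same place as before release. The gripper is clear.

```bash
python3 -c "
from station import r
print(r.finish_job())"
```

```text
the job is handed in; nothing more can be done
None
```

The green board is hanging level on the correct stand's pin, seated fully in the pocket. I let go only after the pin was carrying it, and the job was handed in at about 19 s.

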